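Hook a check weight out from under a roller conveyor and set it on the scale

TASK

The small brass check weight has slid under the roller conveyor and lies against the cable trunking there. Take the reach hook, go in under the fixed yellow guard with it, feel for the trunking lightly, work the hook in behind the weight without leaning hard on the trunking, guard or conveyor, and draw the weight right out onto the open bench with the hook. Lay the hook down flat on the bench and set the weight gently, flat and in the middle of the scale's pan, leaving everything else where it is.

Things in the scene. Friction and masses are not known exactly. Their poses are not given: they have to be found in the camera images.
- weight: the brass 200 g check weight to be fetched: a plain round disc 36 mm in diameter, 24 mm high, lying flat. Origin at the centre of its underside, z up. At the start it lies on the bench under the conveyor, its rim touching the trunking or up to 1.5 mm from it
- rod: the reach hook, about 190 g, lying flat in front of the conveyor. Orange handle 120 mm long (own x), 24 mm wide (y), 24 mm high; origin under the middle of the handle. A round steel shaft leaves its +x end along own +x, axis 12 mm above the underside, and bends square at its end into a straight toe that points to own -y at the same height. See collar
- collar (a point): on the hook's shaft axis, 130 mm from the handle's middle. The shaft is 12 mm thick up to here; beyond, it and the toe are 8 mm round bar. The toe's tip is 38 mm from the shaft axis. The shaft telescopes (stiff, over 30 N) and how far it is out varies and is not measured: the toe's outermost (+x) face is somewhere between 225 and 255 mm from the handle's middle
- conveyor: fixed roller conveyor, 620 mm long (own x), 240 mm across (y), 147 mm high, 197 mm where a carton lies on it (x = 110 to 290 mm). Origin at bench level below the front face of the yellow guard, mid length; own +y leads in under the rollers (32 mm thick, undersides 115 mm up). The guard is an upright plate over the whole length, y = 0 to 4 mm, its lower edge 45 mm above the bench
- trunking (a point): mid length, mid height of the upright near face of the grey cable trunking (50 mm high, rigid) that runs under the conveyor along its x; the face is 140 mm behind the guard's front face. From guard to trunking the space is open between the legs, whose inner sides are 267 mm either side of mid length
- scale: the white portion scale, fixed, 230 mm by 220 mm, front with keypad to own -x. Origin at bench level below the middle of the pan
- pan (a point): centre of the top face of the scale's rigid stainless pan, 80 mm above the bench; the pan is 180 mm (own x) by 210 mm (y)
- jar: bystander: amber jar with a red lid, 76 mm across, 120 mm high; origin under its centre
- tape: bystander: roll of tape lying flat, 96 mm across, 48 mm high; origin under its centre
- big_weight: bystander: steel knobbed weight, 50 mm across, 76 mm high; origin under its centre
- calculator: bystander: desk calculator 105 by 150 by 16 mm; origin under its centre
- jar_lid: bystander: red jar lid 72 mm across, 14 mm high, dropped under the conveyor, at least 100 mm from the weight towards the conveyor's +x end; origin under its centre
- bearing: bystander: steel bearing ring 32 mm across, 10 mm high, on the bench under the conveyor, at least 150 mm from the weight towards the conveyor's -x end; origin under its centre

How it is judged:
By the outcome, as a careful person would: the job done as asked, in the order asked, and still so for the second after the job is handed in, with the robot touching nothing.
It also fails if it takes over 70 s, if anything falls off the work surface, if the arm or the gripper's body presses on something with over 40 N, if the wrist force passes 120 N, or if a joint passes its speed limit or range.

ROBOT

A 6-joint arm with a two-finger parallel gripper is mounted at the origin on the work surface. World frame = base frame: x ahead of the robot, y to its left, z up, the work surface at z = 0. Lengths are in m, angles in rad, forces in N, time in s.
With the tool pointing down it reaches from about 0.325 to 0.775 m from the base axis. Payload 5.5 kg.
Tool frame: the origin (TCP) lies between the finger pads; the fingertips stand 8 mm ahead of it and the grasp point (between the pads) lies 11 mm behind it (tcp_to_tips is the distance from the TCP to the fingertips, in m); z points along the fingers, y is the line along which they close (so a half turn about z gives the same grasp; the last joint's range is limited). The gripper opens to 88 mm and grips with 3 to 60 N. Pads are 20 mm wide; open, the fingers measure 115 mm over their backs; the gripper's body (75 mm by 178 mm) begins 61 mm behind the grasp point.
Start: joints at [-1.258, 0.091, 1.231, -0, 1.82, -0.057], TCP at [0.217, -0.559, 0.231] pointing down, gripper open.
Joint ranges: [-2.87, 2.87], [-0.86, 2.18], [0.17, 2.46], [-1.51, 4.65], [0.06, 2.69], [-2.65, 2.65]. Speed limits (rad/s): [2.57, 2.57, 3.01, 3.14, 3.14, 3.14].

INTERFACE

Orientations are given as a unit quaternion [w, x, y, z].
In Python, from bench import * gives the robot as it stands. Calls block until the motion is done:
- move_to(position, orientation): joint-space move of the TCP to a pose.
- move_l(position, speed=0.15, orientation=None): straight line of the TCP; orientation=None keeps the orientation; speed is the mean speed in m/s.
- movej(angles): joint-space move.
- gripper_open() and close(): open the fingers fully, or close them until they stop; the grip force is fixed at half the most.
- hold(seconds).
- inverse_kinematics(position, orientation): joint angles nearest the present ones, or None.
- state(): the state.
- get_image(name): name is "scene" or "top"; returns a dict with "frame" (384x512x3 uint8, blue, green, red), "depth" (384x512 float32, m along the optical axis (not along the pixel's ray), 0 where there is no reading), "camera_matrix" (3x3 intrinsics, pixels), "k1" (the pictures are not rectified: a ray, as slopes to the right and down, at radius r is drawn at 1 + k1 r^2 times it, then the intrinsics apply), "view" (4x4, takes a point from world to camera coordinates). Camera axes: x right, y up, looking along -z (the intrinsics and any distortion apply to the point x, -y, -z); pixel columns grow to the right and rows downward; lengths in m; the calibration is good to about 2 mm. A picture is of the moment at which its call begins.
A pose or a line that the arm cannot do raises IKError and nothing moves.
- job_done(): hands the job in; it is judged then, once.
The state is a dict: "time": time; "joint_pos": joint angles; "dq": joint speeds; "joint_torque": joint torques, N m; "ee_pos": TCP position; "ee_rot": TCP orientation; "ft_force": force on the tool from outside, world axes, zero at the start; "moment": the same for the moment, N m; "finger_gap": finger opening in m; "finger_force": force on a finger pad.
Only numpy, scipy, OpenCV 4.12 (cv2) and the standard library are available. Lean on these libraries where they do the work, as an engineer would, in place of code of your own. Each camera call takes 0.05 s, during which the arm holds its last target. There are 200 camera calls.

## Working session

There is one attempt and no reset: what is moved stays moved. The work goes in short steps, each a Python script; the robot and the scene stay as the last script left them, time stands still between calls to the robot, and variables do not carry over. Pictures are saved under pics/ and viewed, at most 10 in all, crops included, and the job is handed in when it is done.

```bash
ls; mkdir -p pics; python3 - <<'E'
from bench import *
import cv2,numpy as np
for n in("scene","top"):
    d=get_image(n); np.savez(f"{n}0.npz",**{k:np.array(v) for k,v in d.items()})
    cv2.imwrite(f"pics/{n}0.png",d["frame"]); print(n,d["camera_matrix"],d["k1"],np.linalg.inv(d["view"]).round(3))
s=state();print({k:np.round(v,3) for k,v in s.items()})
E
```

```text
pics
scene [[358.76502277   0.         253.57110332]
 [  0.         358.76502277 186.63365046]
 [  0.           0.           1.        ]] -0.05746924477782815 [[-0.791  0.48  -0.378  0.185]
 [-0.611 -0.615  0.498  0.432]
 [ 0.007  0.625  0.78   0.812]
 [ 0.     0.     0.     1.   ]]
top [[491.88079358   0.         253.85600723]
 [  0.         491.88079358 193.58039532]
 [  0.           0.           1.        ]] -0.18859079530610498 [[-0.003  0.996 -0.088  0.421]
 [-1.    -0.003  0.005 -0.024]
 [ 0.005  0.088  0.996  1.544]
 [ 0.     0.     0.     1.   ]]
{'time': np.float64(0.1), 'joint_pos': array([-1.258,  0.092,  1.232,  0.   ,  1.82 , -0.057]), 'dq': array([-0.001, -0.001, -0.003, -0.   ,  0.001, -0.001]), 'joint_torque': array([ 5.0000e-03, -4.4786e+01, -4.0757e+01,  7.0000e-02,  2.8000e-02,
       -0.0000e+00]), 'ee_pos': array([ 0.217, -0.559,  0.23 ]), 'ee_rot': array([-0.001,  0.983,  0.184, -0.   ]), 'ft_force': array([ 0.77 , -0.07 ,  0.133]), 'moment': array([ 0.021,  0.014, -0.028]), 'finger_force': np.float64(0.0), 'finger_gap': np.float64(0.088)}
```

View pics/scene0.png

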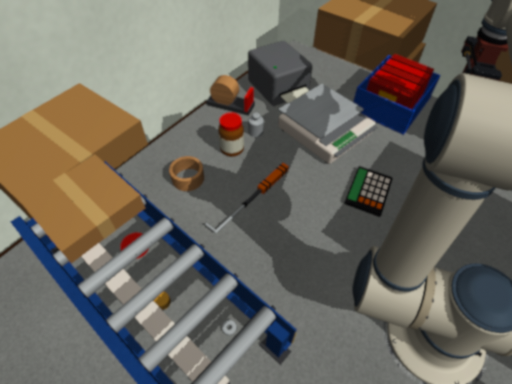

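View pics/top0.png

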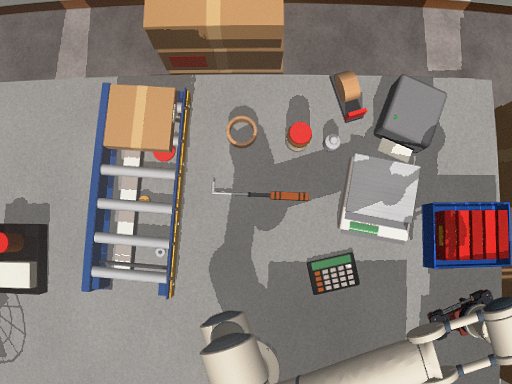

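The top view looks straight down, with image up = +x and image left = +y. It shows the guard near column 180, the brass weight at (145,199), the hook's toe at (214,180–195), the handle at (290,196) and the scale at (382,195). The scene view shows the weight at (163,299) and the trunking blocks under the rollers. Next I measure positions.

```bash
cat > h.py <<'E'
import numpy as np, cv2
def ray(d,u,v):
    K=d["camera_matrix"];k=float(d["k1"]);C=np.linalg.inv(d["view"])
    p=cv2.undistortPoints(np.array([[[u,v]]],float),K,np.array([k,0,0,0.]))[0,0]
    return C[:3,3],C[:3,:3]@np.array([p[0],-p[1],-1.])
def onz(d,u,v,z):
    o,r=ray(d,u,v); return o+r*(z-o[2])/r[2]
def dep(d,u,v):
    o,r=ray(d,u,v); return o+r*float(d["depth"][int(round(v)),int(round(u))])
def blobs(d,lo,hi,amin=5,roi=None):
    m=cv2.inRange(cv2.cvtColor(d["frame"],cv2.COLOR_BGR2HSV),lo,hi)
    if roi: q=np.zeros_like(m);a,b,c,e=roi;q[b:e,a:c]=m[b:e,a:c];m=q
    n,l,s,c=cv2.connectedComponentsWithStats(m)
    return m,l,[(i,s[i].tolist(),c[i].round(1)) for i in range(1,n) if s[i,4]>=amin]
E
python3 - <<'E'
from h import *
np.set_printoptions(suppress=True,precision=4)
T=dict(np.load("top0.npz"));S=dict(np.load("scene0.npz"))
# brass weight
for n,d,roi in(("top",T,(125,180,165,220)),("scene",S,(140,280,185,320))):
    m,l,b=blobs(d,(12,110,60),(32,255,255),4,roi)
    for i,s,c in b: print(n,"brass",s,c,onz(d,*c,.024),dep(d,*c))
# handle
for n,d,roi in(("top",T,(260,180,330,210)),("scene",S,(240,150,300,210))):
    m,l,b=blobs(d,(3,110,50),(18,255,255),8,roi)
    P=np.argwhere(m)[:,::-1].astype(np.float32);r=cv2.minAreaRect(P);print(n,"handle",r)
    bx=cv2.boxPoints(r); e=sorted([(bx[i]+bx[(i+1)%4])/2 for i in range(4)],key=lambda q:-np.linalg.norm(q-np.array(r[0])))[:2]
    print([onz(d,*q,.024)[:2] for q in e],onz(d,*r[0],.024)[:2],dep(d,*r[0]))
# yellow guard in top
m,l,b=blobs(T,(18,120,90),(35,255,255),3,(160,80,200,310))
for i,s,c in b: print("yel",s,c,dep(T,*c))
# scale pan points by depth
for u,v in((385,175),(385,195),(385,212),(360,195),(412,195)): print(u,v,dep(T,u,v))
for n,d in(("top",T),("scene",S)):
    f=d["frame"]; x=(85,75,235,300) if n=="top" else (60,200,300,384)
    cv2.imwrite(f"pics/{n}c.png",cv2.resize(f[x[1]:x[3],x[0]:x[2]],None,fx=2.6,fy=2.6,interpolation=cv2.INTER_CUBIC))
cv2.imwrite("pics/topd.png",cv2.resize(T["frame"][140:250,200:430],None,fx=3.4,fy=3.4,interpolation=cv2.INTER_CUBIC))
E
```

```text
top brass [139, 196, 11, 5, 48] [143.9 198.2] [0.5416 0.3126 0.024 ] [0.542  0.3139 0.0181]
scene brass [154, 292, 16, 17, 181] [162.5 300. ] [0.5282 0.3155 0.024 ] [0.5282 0.3155 0.024 ]
top handle ((289.0162353515625, 195.67581176757812), (38.25221633911133, 7.9400811195373535), 2.862405300140381)
[array([ 0.5513, -0.0812]), array([ 0.545 , -0.2001])] [ 0.5481 -0.1405] [ 0.548  -0.1404  0.0254]
scene handle ((259.7500305175781, 164.25001525878906), (46.66904067993164, 37.47665786743164), 45.0)
[array([ 0.6856, -0.1728]), array([ 0.5288, -0.1277])] [ 0.6042 -0.1493] [ 0.6172 -0.1675 -0.0006]
yel [179, 91, 12, 84, 261] [184.5 132.6] [0.7311 0.1755 0.1067]
yel [174, 176, 9, 67, 184] [177.4 207.8] [0.5045 0.1889 0.1395]
yel [169, 244, 8, 54, 133] [172.3 270.2] [0.3239 0.2077 0.1091]
385 175 [ 0.6054 -0.4302  0.0817]
385 195 [ 0.5448 -0.4297  0.077 ]
385 212 [ 0.4926 -0.4259  0.0862]
360 195 [ 0.5446 -0.3508  0.0827]
412 195 [ 0.544  -0.5132  0.0827]
```

View pics/topc.png

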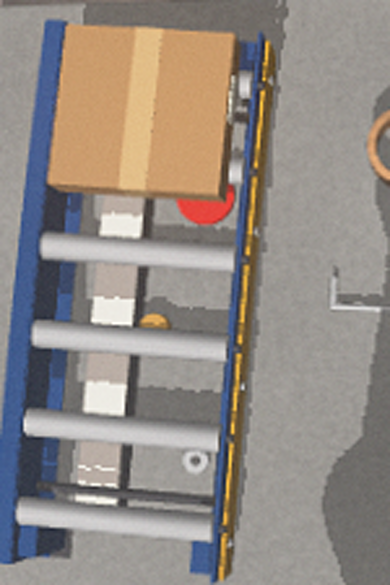

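View pics/topd.png

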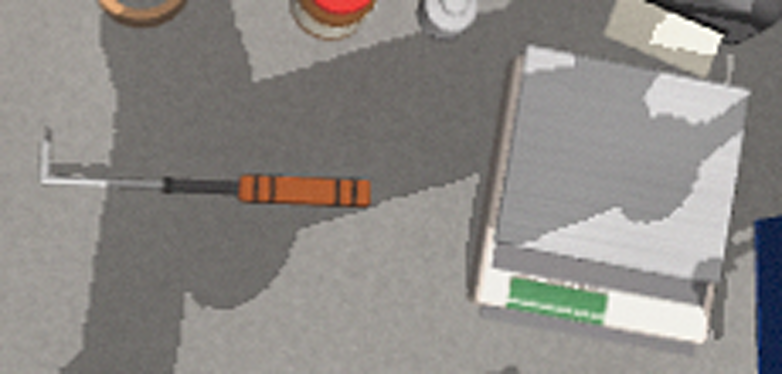

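View pics/scenec.png

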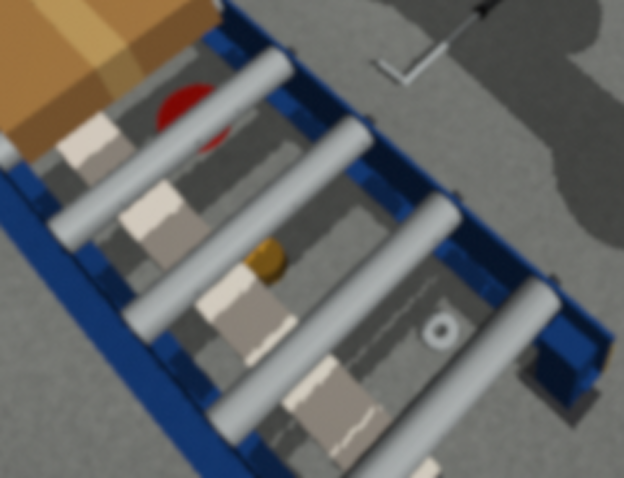

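The close crops show the weight's far half beyond a roller (top crop, 155,320), touching the trunking. The hook's corner is at crop (45,183), its toe runs upwards, and the pan corners are near crop (525,48), (748,92), (718,280) and (495,242). The conveyor is turned by about 4–5°.

```bash
python3 - <<'E'
from h import *
np.set_printoptions(suppress=True,precision=4)
T=dict(np.load("top0.npz"));S=dict(np.load("scene0.npz"))
m,l,b=blobs(T,(18,120,90),(35,255,255),3,(160,80,200,310))
P=np.array([dep(T,u,v) for v,u in np.argwhere(m)]);P=P[P[:,2]>.03]
for k in range(3):
    a=np.polyfit(P[:,0],P[:,1],1);r=P[:,1]-np.polyval(a,P[:,0]);P=P[abs(r)<2*r.std()+1e-4]
print("guard y(x)=",a,r.std(),len(P),P[:,2].min(),P[:,2].max(),P[:,0].min(),P[:,0].max())
# trunking edge clicked in crop (scale 2.6 off 85,75)
for u,v in((145,205),(138,270),(128,415),(118,500)):
    q=(85+u/2.6,75+v/2.6);print("trunk edge z0/z50",onz(T,*q,0)[:2],onz(T,*q,.05)[:2])
print("weight far rim",onz(T,144,195.6,.024),"right rim",onz(T,149.8,200,.024))
for n,(u,v) in dict(corner=(43,185),toetip=(46,130)).items(): print(n,onz(T,200+u/3.4,140+v/3.4,.012))
# scene corner of the hook: crop off 60,200 /2.6
print("scene corner",onz(S,60+404/2.6,200+80/2.6,.012),onz(S,60+380/2.6,200+64/2.6,.012))
h=[onz(T,200+u/3.4,140+v/3.4,.08)[:2] for u,v in((525,48),(748,92),(718,280),(495,242))];h=np.array(h)
print("pan",h,h.mean(0),np.linalg.norm(np.roll(h,-1,0)-h,axis=1))
Z=np.zeros((384,512))
for v in range(140,250):
  for u in range(330,430): Z[v,u]=dep(T,u,v)[2]
M=((Z>.07)&(Z<.092)).astype(np.uint8);M=cv2.morphologyEx(M,cv2.MORPH_OPEN,np.ones((5,5)))
r=cv2.minAreaRect(np.argwhere(M)[:,::-1].astype(np.float32));c=np.array([onz(T,*q,.08)[:2] for q in cv2.boxPoints(r)])
print("pan depth",r,c,c.mean(0),np.linalg.norm(np.roll(c,-1,0)-c,axis=1))
print("keypad z",dep(T,364,228)[2],dep(T,400,235)[2])
E
```

```text
guard y(x)= [-0.0796  0.2352] 0.0014646962324606737 561 0.05079056402831683 0.13483581397678956 0.24535399314091802 0.8604207637480794
trunk edge z0/z50 [0.6862 0.3309] [0.6776 0.3194]
trunk edge z0/z50 [0.6055 0.3379] [0.5995 0.3262]
trunk edge z0/z50 [0.4279 0.3477] [0.4277 0.3357]
trunk edge z0/z50 [0.3245 0.3595] [0.3276 0.3471]
weight far rim [0.5497 0.3124 0.024 ] right rim [0.5359 0.2937 0.024 ]
corner [0.5538 0.0976 0.012 ]
toetip [0.6048 0.095  0.012 ]
scene corner [0.5608 0.0992 0.012 ] [0.5925 0.0999 0.012 ]
pan [[ 0.6696 -0.3373]
 [ 0.6305 -0.543 ]
 [ 0.4608 -0.5092]
 [ 0.4962 -0.3063]] [ 0.5643 -0.4239] [0.2094 0.1731 0.2059 0.1762]
pan depth ((382.4547119140625, 187.7567138671875), (68.70313262939453, 59.9559326171875), 10.007979393005371) [[ 0.4958 -0.2997]
 [ 0.6753 -0.3357]
 [ 0.6394 -0.5482]
 [ 0.458  -0.5088]] [ 0.5671 -0.4231] [0.1831 0.2155 0.1856 0.2125]
keypad z 0.05790358482932967 0.06154656040230222
```

```bash
cat >> h.py <<'E'
A=np.radians; GX=0.02; L=0.238
def q(h): return [0,float(np.cos(A(h)/2)),float(np.sin(A(h)/2)),0]
def u(h): return np.array([np.cos(A(h)),np.sin(A(h))])
HC=np.degrees(np.arctan2(1,0.0796)); N=u(HC); X=u(HC-90)   # conveyor normal, conveyor x
def tcp(P,h): return np.asarray(P)-(L-GX)*u(h)            # P: shaft axis at toe's outer face
def toe(p,h): return np.asarray(p)[:2]+(L-GX)*u(h)
E
cat > a.py <<'E'
from bench import *
from h import *
np.set_printoptions(suppress=True,precision=4)
def F(n=4):
    f=[]
    for _ in range(n): hold(0.02); f.append(state()["ft_force"])
    return np.mean(f,0)
E
python3 - <<'E'
from a import *
h=87.; p=np.array([0.548,-0.1405])+GX*u(h)
move_to([*p,0.16],q(h)); print(state()["joint_pos"])
move_l([*p,0.0105],0.12)
s=state();print(s["time"],s["ee_pos"],F())
close(); s=state();print(s["time"],s["finger_gap"],s["finger_force"],s["ft_force"])
move_l([*p,0.0145],0.05); print(F(),F(),state()["moment"],state()["time"])
d=get_image("top");cv2.imwrite("pics/g.png",d["frame"])
E
```

```text
[-0.2781 -0.0135  1.4624 -0.0003  1.6924 -0.2242]
3.4917 [ 0.5497 -0.1207  0.0116] [0.0414 0.25   0.0278]
4.5583 0.023805935460069535 29.993609189987183 [ 0.3117 -0.2639 -0.8047]
[-0.2611  0.0802 -1.7751] [-0.1724 -0.0868 -1.9001] [-0.0435 -0.0953  0.0055] 4.9417
```

```bash
python3 - <<'E'
from a import *
h=HC+2.5
P=np.array([0.458,0.2352-0.0796*0.458])-0.03*N
move_l([*tcp(P,h),0.0145],0.15,q(h))
s=state();print(s["time"],s["ee_pos"],F(6),toe(s["ee_pos"],h),P)
for n in("top","scene"):
    d=get_image(n);np.savez(f"{n}1.npz",**{k:np.array(v) for k,v in d.items()})
d=dict(np.load("top1.npz"))
cv2.imwrite("pics/e.png",cv2.resize(d["frame"][170:270,120:280],None,fx=5,fy=5,interpolation=cv2.INTER_CUBIC))
E
```

```text
5.9667 [ 0.4483 -0.0493  0.0148] [ 0.2081  0.0326 -2.192 ] [0.4561 0.1686] [0.4556 0.1688]
```

View pics/e.png

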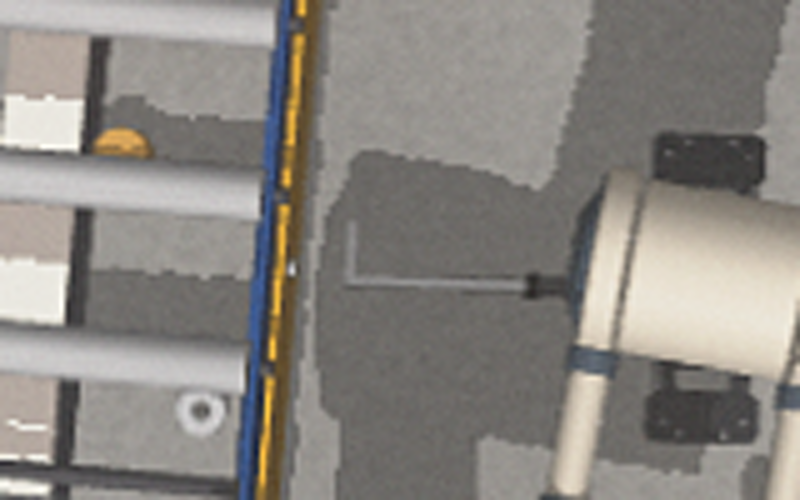

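The hook is in front of the guard with its corner at crop (345,282). The toe points to +x and is clear of the weight, and the weight's cap is at crop (93–152,128). Next I check the length, then enter and feel for the trunking.

```bash
python3 - <<'E'
from a import *
d=dict(np.load("top1.npz"))
c=onz(d,120+345/5,170+283/5,.016); t=onz(d,120+351/5,170+222/5,.016)
print("corner",c,"tip",t,"weight left/right/far",onz(d,120+93/5-.1,170+150/5,.024),onz(d,120+152/5,170+150/5,.024),onz(d,120+122/5,170+128/5,.024))
h=HC+2.5; p0=np.array(state()["ee_pos"])[:2]
print("L est",np.dot(c[:2]-p0,u(h))+GX)
def at(s): # s: P distance behind guard
    P=np.array([0.458,0.2352-0.0796*0.458])+s*N; return [*tcp(P,h),0.0145]
move_l(at(0.10),0.10); base=F(8); print("base",base,base[:2]@N)
s=0.10; up=0
move_l(at(0.118),0.04)
s=.118
while s<0.155:
    s+=0.0007; move_l(at(s),0.015); f=(F(2)-base)[:2]
    if f@N<-1.2: 
        f=(F(3)-base)[:2]
        if f@N<-1.2: break
print("contact s",s,f,f@N,state()["time"],state()["ee_pos"])
E
```

```text
corner [0.4532 0.1708 0.016 ] tip [0.4912 0.1673 0.016 ] weight left/right/far [0.5359 0.3297 0.024 ] [0.5359 0.2918 0.024 ] [0.5497 0.3111 0.024 ]
L est 0.24024377958824888
base [-0.114  -0.1313 -2.0459] -0.13993353091100527
contact s 0.13340000000000013 [ 0.1613 -2.7733] -2.7517176230442737 14.6333 [0.4607 0.1135 0.0145]
```

```bash
cat >> a.py <<'E'
def brass(n="top",lo=(12,110,60),roi=(100,150,260,300)):
    d=get_image(n); m,l,b=blobs(d,lo,(32,255,255),8,roi); 
    return [(s[:5],onz(d,*c,.024)[:2]) for i,s,c in b if s[2]<20 and s[3]<20]
E
python3 - <<'E'
from a import *
h=HC+2.5; O=np.array([0.458,0.2352-0.0796*0.458]); base=np.array([-0.114,-0.1313,-2.0459])
print(brass())
s,t=0.1334-0.0006,0.
def go(v=.03): move_l([*tcp(O+s*N+t*X,h),0.0145],v)
go(.01)
log=[]
while t<0.030:
    t+=0.002; go(); f=(F(2)-base)[:2]; fn,fx=f@N,f@X
    log.append((round(t,4),round(s,4),round(fn,2),round(fx,2)))
    if fn<-2.5: s-=0.0004
    if abs(fx)>6 or abs(fn)>6: break
print(*log,sep="\n"); print(state()["time"],brass())
E
```

```text
[([139, 196, 11, 5, 48], array([0.5416, 0.3126]))]
(0.002, 0.1328, np.float64(-0.19), np.float64(-0.21))
(0.004, 0.1328, np.float64(-0.97), np.float64(0.23))
(0.006, 0.1328, np.float64(-1.11), np.float64(-0.58))
(0.008, 0.1328, np.float64(-0.81), np.float64(-0.32))
(0.01, 0.1328, np.float64(-0.56), np.float64(-0.19))
(0.012, 0.1328, np.float64(-0.3), np.float64(0.11))
(0.014, 0.1328, np.float64(0.31), np.float64(0.63))
(0.016, 0.1328, np.float64(-0.53), np.float64(0.09))
(0.018, 0.1328, np.float64(-0.35), np.float64(-0.2))
(0.02, 0.1328, np.float64(0.36), np.float64(-1.19))
(0.022, 0.1328, np.float64(0.09), np.float64(-0.33))
(0.024, 0.1328, np.float64(0.41), np.float64(0.48))
(0.026, 0.1328, np.float64(0.4), np.float64(-0.82))
(0.028, 0.1328, np.float64(-0.33), np.float64(-0.01))
(0.03, 0.1328, np.float64(0.13), np.float64(0.26))
19.1833 [([161, 150, 9, 1, 9], array([0.6936, 0.248 ])), ([140, 193, 12, 8, 75], array([0.545 , 0.3085]))]
```

```bash
python3 - <<'E'
from a import *
h=HC+2.5; O=np.array([0.458,0.2352-0.0796*0.458]); base=np.array([-0.114,-0.1313,-2.0459])
s,t=0.1328,0.030
log=[]
while t<0.054:
    t+=0.003; move_l([*tcp(O+s*N+t*X,h),0.0145],.04); f=(F(2)-base)[:2]; fn,fx=f@N,f@X
    log.append((round(t,4),round(s,4),round(fn,2),round(fx,2)))
    if fn<-2.5: s-=0.0004
    if abs(fx)>6 or abs(fn)>6: break
    if round(t*1000)%6==0: log.append(brass(roi=(120,170,180,230)))
print(*log,sep="\n"); print(state()["time"],toe(state()["ee_pos"],h))
d=get_image("top");cv2.imwrite("pics/f.png",cv2.resize(d["frame"][160:240,100:220],None,fx=6,fy=6,interpolation=cv2.INTER_CUBIC))
E
```

```text
(0.033, 0.1328, np.float64(0.26), np.float64(-0.15))
(0.036, 0.1328, np.float64(0.49), np.float64(-0.16))
[([178, 177, 2, 14, 27], array([0.5867, 0.2037])), ([140, 193, 12, 8, 81], array([0.5459, 0.3066]))]
(0.039, 0.1328, np.float64(0.55), np.float64(0.13))
(0.042, 0.1328, np.float64(0.56), np.float64(-0.08))
[([178, 177, 2, 12, 23], array([0.5901, 0.2038])), ([141, 192, 12, 9, 86], array([0.5469, 0.3053]))]
(0.045, 0.1328, np.float64(-0.18), np.float64(-0.43))
(0.048, 0.1328, np.float64(0.82), np.float64(0.07))
[([178, 177, 2, 9, 16], array([0.5942, 0.2035])), ([141, 192, 12, 9, 87], array([0.5469, 0.3047]))]
(0.051, 0.1328, np.float64(0.68), np.float64(0.08))
(0.054, 0.1328, np.float64(0.47), np.float64(-0.29))
[([178, 177, 2, 7, 12], array([0.5977, 0.2035])), ([141, 192, 12, 9, 88], array([0.5472, 0.3044]))]
21.7 [0.5225 0.3268]
```

View pics/f.png

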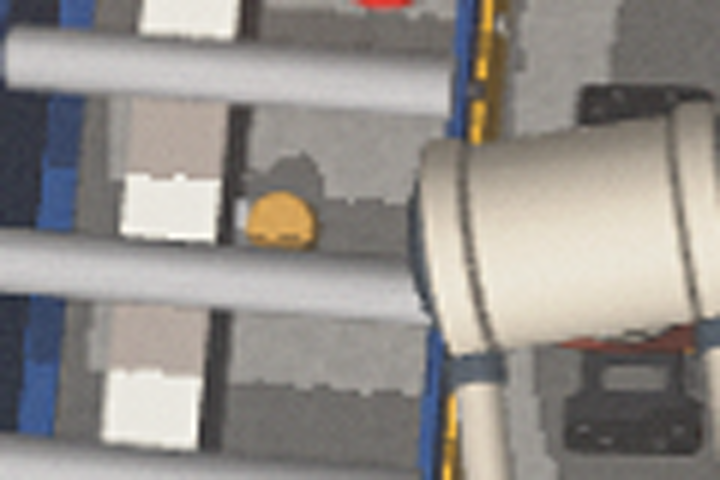

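The toe is visible behind the weight at crop (240,210), and the disc at (282,222) is clear of the trunking. Next I draw it out.

```bash
python3 - <<'E'
from a import *
h=HC-3; O=np.array([0.458,0.2352-0.0796*0.458]); base=np.array([-0.114,-0.1313,-2.0459])
s,t=0.1328,0.054
log=[]
s=.122; move_l([*tcp(O+s*N+t*X,h),0.0145],.03,q(h))
while s>-0.085:
    s-=0.023; move_l([*tcp(O+s*N+t*X,h),0.0145],.06); f=(F(2)-base)[:2]
    log.append((round(s,4),(f@N).round(2),(f@X).round(2)))
    if np.hypot(*f)>6: break
print(*log,sep="\n"); print(state()["time"],toe(state()["ee_pos"],h),s)
print(brass(roi=(120,150,260,260)),brass("scene",roi=(100,180,300,340)))
d=get_image("top");cv2.imwrite("pics/k.png",d["frame"][120:280,100:340].repeat(3,0).repeat(3,1))
E
```

```text
(0.099, np.float64(0.32), np.float64(-0.46))
(0.076, np.float64(0.47), np.float64(0.15))
(0.053, np.float64(0.31), np.float64(0.33))
(0.03, np.float64(-0.08), np.float64(0.31))
(0.007, np.float64(-0.27), np.float64(0.45))
(-0.016, np.float64(-0.59), np.float64(-0.72))
(-0.039, np.float64(-0.12), np.float64(-1.13))
(-0.062, np.float64(0.14), np.float64(-0.37))
(-0.085, np.float64(0.6), np.float64(0.06))
(-0.108, np.float64(0.04), np.float64(-0.49))
28.35 [0.5032 0.0865] -0.10799999999999998
[([162, 150, 7, 2, 9], array([0.693 , 0.2483])), ([219, 199, 11, 12, 98], array([0.5213, 0.0619]))] [([282, 186, 12, 16, 76], array([ 0.4772, -0.1114])), ([229, 222, 14, 14, 148], array([0.5203, 0.0663]))]
```

View pics/k.png

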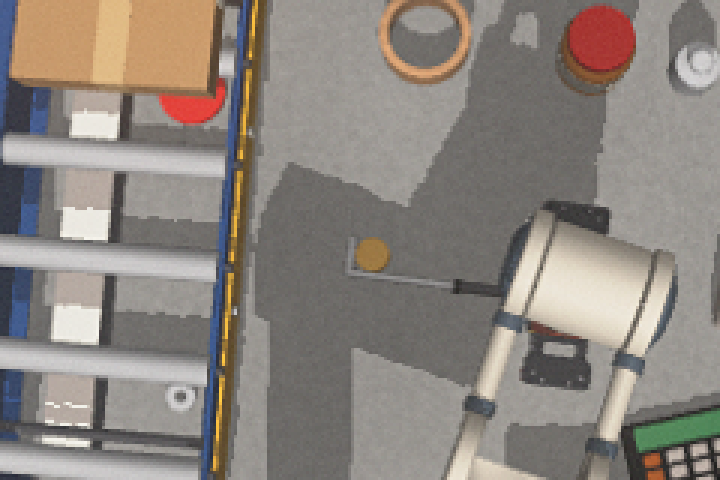

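The weight is out in the open, in the crook at crop (373,255), about (0.521, 0.064). Next I disengage, lay the hook down clear of it, and look for the weight with the arm raised.

```bash
python3 - <<'E'
from a import *
h=HC-3; O=np.array([0.458,0.2352-0.0796*0.458])
s,t=-0.108,0.054
s+=.012; move_l([*tcp(O+s*N+t*X,h),0.0145],.06)
t-=.085; move_l([*tcp(O+s*N+t*X,h),0.0145],.10)
p=tcp(O+s*N+t*X,h)
move_l([*p,0.0105],.03); f=F(3); print(f,state()["ee_pos"])
if f[2]<-1.2: move_l([*p,0.0097],.02); print(F(3))
gripper_open(); move_l([*p,0.11],.15)
print(state()["time"],brass(roi=(190,150,260,260)),brass("scene",roi=(200,200,270,260)))
d=get_image("top");cv2.imwrite("pics/l.png",d["frame"][120:280,100:340].repeat(3,0).repeat(3,1))
for n in("top","scene"):
    d=get_image(n)
    m,l,b=blobs(d,(5,80,40),(35,255,255),20,(205,180,240,225) if n=="top" else (215,205,260,250))
    for i,st,c in b: print(n,st,c,onz(d,*c,.024)[:2],dep(d,*c))
E
```

```text
[-0.2265 -0.0036 -0.9334] [ 0.391  -0.1106  0.0104]
32.0833 [([219, 199, 11, 12, 103], array([0.5216, 0.0616]))] [([229, 222, 14, 16, 184], array([0.5175, 0.0684]))]
top [218, 199, 12, 12, 109] [223.8 204.5] [0.5213 0.0619] [0.5213 0.0619 0.0239]
scene [228, 222, 16, 16, 205] [235.6 229.1] [0.5175 0.0684] [0.5182 0.0676 0.0223]
```

View pics/l.png

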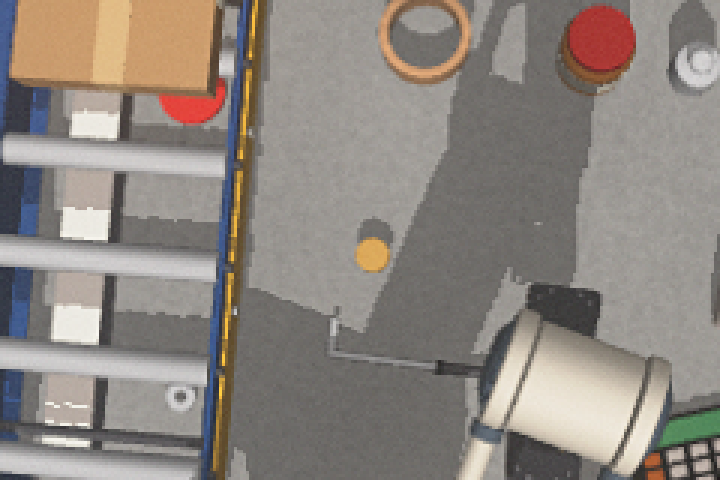

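The weight stands free at crop (373,255), at (0.521, 0.062). The hook lies flat with its toe tip at crop (337,310), about 50 mm away. Next I grasp the weight with the fingers closing along y.

```bash
python3 - <<'E'
from a import *
p=[0.521,0.0625]; c=[0.566,-0.4235]
move_to([*p,0.10],q(0)); move_l([*p,0.0105],.10)
close(); s=state();print(s["time"],s["finger_gap"],s["ee_pos"])
z0=s["ee_pos"][2]; b=F(3)
move_l([*p,0.15],.15); print("lift",F(4)-b,state()["finger_gap"])
move_l([*c,0.15],.20)
hold(.2); base=F(5); move_l([*c,0.0945],.10); z=.0945; hold(.1); print(F(3)-base)
while z>.087:
    z-=.0007; move_l([*c,z],.012); f=F(2)-base
    if f[2]>0.9: break
print("touch",z,f,z0,state()["ee_pos"],state()["time"])
E
```

```text
35.8667 0.03465715697884571 [0.521  0.0625 0.0105]
lift [-0.0931 -0.9281 -2.202 ] 0.03447454824362763
[-0.4358 -0.354  -0.2401]
touch 0.08959999999999996 [-1.4457  0.4119  5.1544] 0.010488152454876037 [ 0.5661 -0.4236  0.0904] 42.7833
```

```bash
python3 - <<'E'
from a import *
move_l([*np.array(state()["ee_pos"])[:2],0.0904],.01); print(F(3))
d=get_image("scene");cv2.imwrite("pics/m.png",cv2.resize(d["frame"][60:180,260:400],None,fx=5,fy=5,interpolation=cv2.INTER_CUBIC))
E
```

```text
[-0.4293  0.7458  1.634 ]
```

View pics/m.png

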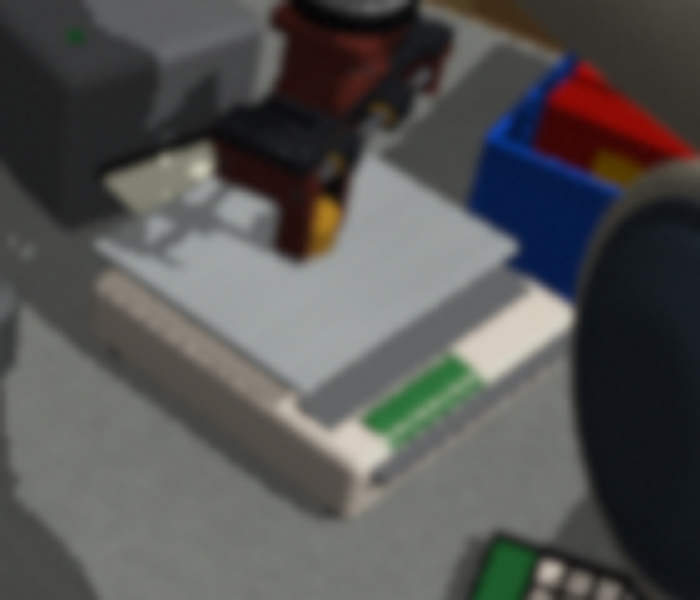

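The weight is held between the fingers at crop (322,222), upright and resting lightly on the pan. I release it and check.

```bash
python3 - <<'E'
from a import *
gripper_open(); p=np.array(state()["ee_pos"]); move_l([*p[:2],0.25],.15)
move_to([0.40,-0.15,0.32],q(0)); hold(.3)
print(state()["time"])
T=get_image("top");S=get_image("scene")
for n,d,roi in(("top",T,(345,150,425,230)),("scene",S,(285,80,370,130))):
    m,l,b=blobs(d,(12,90,50),(32,255,255),8,roi)
    for i,s,c in b: print(n,s,c,onz(d,*c,.104),dep(d,*c))
a=T["frame"][140:240,180:440]; b=S["frame"][70:200,200:400]
cv2.imwrite("pics/z.png",np.vstack([a.repeat(3,0).repeat(3,1),cv2.resize(b,(780,290))]))
E
```

```text
46.8417
top [379, 181, 13, 13, 122] [384.7 187.1] [ 0.5662 -0.422   0.104 ] [ 0.5655 -0.42    0.1112]
scene [317, 101, 9, 10, 73] [320.8 105.9] [ 0.5597 -0.403   0.104 ] [ 0.5604 -0.4044  0.1028]
```

View pics/z.png

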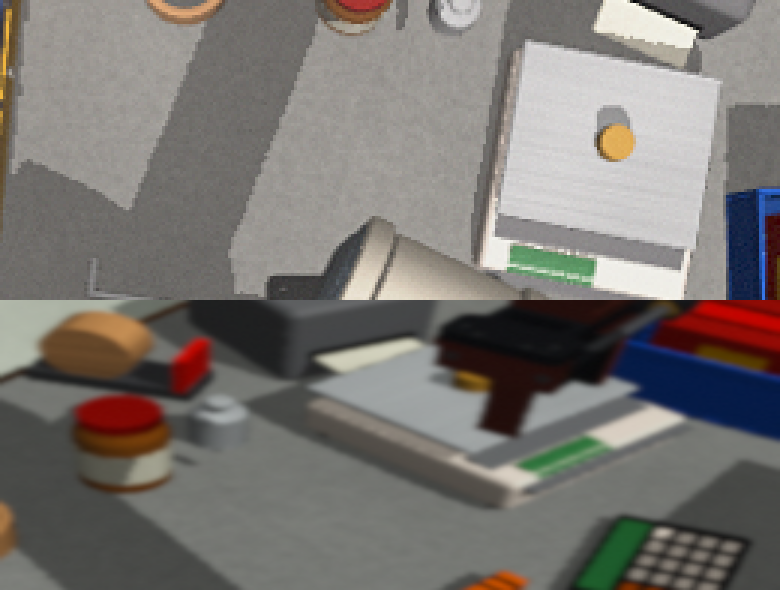

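The weight lies flat at (617,142), in the middle of the pan. The hook lies on the bench, and the robot is touching nothing.

```bash
python3 -c "
from bench import *
print(job_done())"
```

```text
the job is handed in; nothing more can be done
None
```

I drew the weight out with the hook, laid the hook flat on the bench and set the weight flat in the middle of the scale's pan (within about 2 mm in the top view); the job went in at about 47 s, with the highest force I read while feeling for the trunking and drawing about 2.8 N.

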